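Clear the pastry slab and put the tools away

TASK

Holding the scraper by its wooden ridge, sweep the three toffee pieces off the slab into the trough at its end, without touching the toffee with the robot itself; then stand the scraper on its foot in the blue-floored compartment made for it. Lay the spatula flat in the green-floored compartment, blade in the wide end. Set both tools down rather than dropping them, and leave the spoon and the other kitchen things where they are.

Things in the scene. Friction and masses are not known exactly. Their poses are not given: they have to be found in the camera images.
- slab: Fixed dark pastry slab, 260 (x) x 180 (y) x 20 mm high, with a light wooden catch trough joined to its +x end. Origin: centre of the slab's underside, on the worktop. Its x axis points along the slab towards the trough. The slab and the organiser may be on either side (left or right) of the worktop.
- trough (a point): Centre of the trough's floor, 175 mm along slab +x from the slab's origin; axes as the slab's. The trough runs from the slab's end (45 mm before this point) to an end wall 45 mm beyond it, 180 mm wide over its sides; floor 4 mm above the worktop (16 mm below the slab's top), side walls 16 mm and end wall 26 mm above the worktop.
- scraper: Loose crumb scraper, 180 g: blue rigid foot 130 (x) x 36 (y) x 12 mm, and on it a beech grip ridge 100 (x) x 20 (y) mm, from 12 to 50 mm height. Origin: centre of the underside. Starts standing on the slab's end away from the trough, on the slab's top, long axis (x) about across the slab. The slab is rigid: a foot held 2 to 4 mm above it sweeps as well as one pressed on it.
- spatula: Loose spatula lying flat on the worktop, 200 mm long, 90 g. Wooden handle 20 mm wide and 22 mm high, from x = -100 to +25 mm; green blade 50 mm wide and 6 mm thick from x = +25 to +100 mm, flat on the same underside. Origin: middle of its length, underside; x axis points from handle to blade. Balance point about x = -9 mm.
- spatula_blade (a point): Middle of the spatula's blade, 62.5 mm along +x and 3 mm above the spatula's origin.
- spatula_bay (a point): Centre of the floor of the spatula's compartment (green floor), 6 mm above the worktop; x points to the wide (blade) end. Inside 215 mm long (x +-107.5): 34 mm wide from x = -107.5 to +15 mm (handle), 66 mm wide from +15 to +107.5 mm (blade). Walls rise 8 mm above this floor. Properly laid, the spatula has its origin here and its x along this x.
- scraper_bay (a point): Centre of the floor of the scraper's compartment (white module with blue floor; the larger of its two cells), 6 mm above the worktop. Inside 142 mm (x) x 48 mm (y); walls rise 8 mm above this floor. The scraper stands in it foot down, its x axis along this x, either way round.
- organiser: Fixed grey base panel 240 (x) x 236 (y) x 3 mm of the utensil organiser, carrying three fixed white modules 221 x 72 mm side by side, 76 mm apart along its y, in any order. Origin: centre of its underside. The modules share its yaw.
- spoon: Loose wooden spoon, 192 mm long (bowl 44 mm across towards +x), 10 mm high, lying in the third module (grey floor). Origin: underside, near the middle. Bystander.
- toffee0: Loose piece of hard toffee, amber-brown block 24 x 20 x 14 mm high, 10 g, lying on the slab between scraper and trough, its centre at most 45 mm from the slab's centreline, any yaw. Origin: centre of its underside.
- toffee1: Loose piece of hard toffee, amber-brown block 24 x 20 x 14 mm high, 10 g, lying on the slab between scraper and trough, its centre at most 45 mm from the slab's centreline, any yaw. Origin: centre of its underside.
- toffee2: Loose piece of hard toffee, amber-brown block 24 x 20 x 14 mm high, 10 g, lying on the slab between scraper and trough, its centre at most 45 mm from the slab's centreline, any yaw. Origin: centre of its underside.
- jar: Bystander: amber glass jar, 64 mm across, 100 mm high, standing well away from the work. Origin: centre of its underside.
- mug: Bystander: blue mug, 80 mm across, 90 mm high, standing well away from the work. Origin: centre of its underside.
- can: Bystander: red can, 74 mm across, 110 mm high, standing well away from the work. Origin: centre of its underside.
Things that resemble listed ones, but are neither listed nor needed, are in the scene too. Of the things that look like the scraper, the smaller one is meant.

How it is judged:
On the way:
1. all three toffee pieces lie in the trough (x of toffee0 in the frame of trough between -0.045 and 0.045 m and y of toffee0 in the frame of trough between -0.09 and 0.09 m and z of each of toffee0, toffee1, toffee2 in the frame of trough below 0.02 m and x of toffee1 in the frame of trough between -0.045 and 0.045 m and y of toffee1 in the frame of trough between -0.09 and 0.09 m and x of toffee2 in the frame of trough between -0.045 and 0.045 m and y of toffee2 in the frame of trough between -0.09 and 0.09 m), for 0.2 s.
At the end, for the whole second after the job is handed in: Toffee pieces at rest in the trough (45 mm along, 90 mm across of its centre). Spatula and scraper at rest, level, on the floors of their compartments: within 12 and 11 mm of centre each way, under 4 mm above the floor, tilt under 0.08 rad, aligned within 0.2 rad; blade in the wide end (all of step 1 and linear speed of each of toffee0, toffee1, toffee2, spatula, scraper below 0.02 m/s and x of spatula in the frame of spatula_bay between -0.012 and 0.012 m and y of spatula in the frame of spatula_bay between -0.012 and 0.012 m and z of spatula in the frame of spatula_bay below 0.004 m and angle between each of spatula, scraper's own z axis and vertical below 0.08 rad and angle between the x axis of spatula and the x axis of spatula_bay, either way round below 0.2 rad and x of scraper in the frame of scraper_bay between -0.011 and 0.011 m and y of scraper in the frame of scraper_bay between -0.011 and 0.011 m and z of scraper in the frame of scraper_bay below 0.004 m and angle between the x axis of scraper and the x axis of scraper_bay, either way round below 0.2 rad and x of spatula_blade in the frame of spatula_bay above 0.04 m); the robot touches nothing.
It fails at once if the robot itself touches a toffee piece (over 0.5 N) (contact force between any of the fingers, the arm and toffee0 above 0.5 N or contact force between any of the fingers, the arm and toffee1 above 0.5 N or contact force between any of the fingers, the arm and toffee2 above 0.5 N).
It fails at once if the scraper or the spatula is dropped (moves faster than 0.7 m/s, a fall of about 25 mm, while not held) ((linear speed of scraper above 0.7 m/s and contact force between the fingers and scraper below 0.05 N) or (linear speed of spatula above 0.7 m/s and contact force between the fingers and spatula below 0.05 N)).
It fails at once if the spoon is moved more than 25 mm or another kitchen thing more than 30 mm (distance of spoon from where it was at the start of the episode above 0.025 m or distance of any of jar, mug, can from where it was at the start of the episode above 0.03 m).
It also fails if it takes over 64 s, if anything falls off the work surface, if the arm or the gripper's body presses on something with over 40 N, if the wrist force passes 120 N, or if a joint passes its speed limit or range.

ROBOT

A 7-joint arm with a two-finger parallel gripper is mounted at the origin on the work surface. World frame = base frame: x ahead of the robot, y to its left, z up, the work surface at z = 0. Lengths are in m, angles in rad, forces in N, time in s.
With the tool pointing down it reaches from about 0.4 to 0.925 m from the base axis. Payload 5.6 kg.
Tool frame: the origin (TCP) lies between the finger pads; the fingertips stand 22 mm ahead of it and the grasp point (between the pads) lies 3 mm ahead of it; z points along the fingers, y is the line along which they close (so a half turn about z gives the same grasp; the last joint's range is limited). The gripper opens to 85 mm and grips with 20 to 120 N. Pads are 22 mm wide; open, the fingers measure 114 mm over their backs; the gripper's body (76 mm by 85 mm) begins 54 mm behind the grasp point. The pads swing forward as they close: fully open they stand 13 mm farther back than shut.
Start: joints at [-0.043, 0.468, -0.012, 1.603, 0.006, 1.071, -0.056], TCP at [0.65, -0, 0.253] pointing down, gripper open.
Joint ranges: [-2.53, 2.53], [-0.31, 2.02], [-1.57, 1.55], [0.28, 2.44], [-1.29, 4.43], [0.15, 1.84], [-2.92, 2.92]. Speed limits (rad/s): [2.57, 2.57, 3.14, 3.14, 3.14, 3.14, 3.14].

INTERFACE

Orientations are given as a unit quaternion [w, x, y, z].
In Python, from rig import robot, effector, planner, get_image gives the robot as it stands. The module is installed in compiled form; this text tells all that it offers. Calls block until the motion is done:
- robot.reach(position, orientation): joint-space move of the TCP to a pose.
- robot.movel(position, rot=None, feed=0.15, f_stop=None): straight line of the TCP; rot=None keeps the orientation; feed is the mean speed in m/s. With f_stop (N) it stops when the force on the tool has changed by that much, and returns True; else False.
- robot.set_joints(angles): joint-space move.
- effector.grip(opening, newtons=None): finger opening in m; newtons is the grip in N (None keeps the last); returns when the fingers have stopped.
- robot.hold(seconds).
- planner.solve_ik(position, orientation): joint angles nearest the present ones, or None.
- get_image(name): name is "scene" or "side" or "wrist"; returns a dict with "pixels" (420x560x3 uint8, red, green, blue), "z_map" (420x560 float32, m along the optical axis (not along the pixel's ray), 0 where there is no reading), "fx", "fy", "cx", "cy" (pixels), "dist" ([k1, k2, p1, p2, k3] as OpenCV has them; the pictures are not rectified), "xyz" and "rotation" of the camera in the world. Camera axes: x right, y down, z forward; pixel columns grow to the right and rows downward; lengths in m; the calibration is good to about 2 mm. A picture is of the moment at which its call begins.
A pose or a line that the arm cannot do raises robot.Unreachable and nothing moves.
- robot.close_job(): hands the job in; it is judged then, once.
Readings, each from a call of its own:
- robot.current_t(): time.
- robot.current_joints(): joint angles.
- robot.current_qd(): joint speeds.
- robot.current_joint_torque(): joint torques, N m.
- robot.current_ee_pos(): TCP position.
- robot.current_tool_rot(): TCP orientation.
- robot.current_contact_force(): force on the tool from outside, world axes, zero at the start.
- robot.current_wrist_torque(): the same for the moment, N m.
- robot.current_gripper_width(): finger opening in m.
- robot.current_grip_force(): force on a finger pad.
Only numpy, scipy, OpenCV 4.12 (cv2) and the standard library are available. Lean on these libraries where they do the work, as an engineer would, in place of code of your own. Each camera call takes 0.05 s, during which the arm holds its last target. There are 200 camera calls.

## Working session

There is one attempt and no reset: what is moved stays moved. The work goes in short steps, each a Python script; the robot and the scene stay as the last script left them, time stands still between calls to the robot, and variables do not carry over. Pictures are saved under pics/ and viewed, at most 10 in all, crops included, and the job is handed in when it is done.

```bash
mkdir -p pics; cat > h.py <<'E'
import numpy as np, cv2
from rig import robot, effector, planner, get_image
def cloud(im):
    h,w=im["z_map"].shape
    K=np.array([[im["fx"],0,im["cx"]],[0,im["fy"],im["cy"]],[0,0,1.]])
    u,v=np.meshgrid(np.arange(w,dtype=float),np.arange(h,dtype=float))
    p=cv2.undistortPoints(np.stack([u,v],-1).reshape(-1,1,2),K,np.array(im["dist"],float)).reshape(h,w,2)
    rays=np.dstack([p,np.ones((h,w))])
    R=np.array(im["rotation"],float)
    if R.size==4:
        from scipy.spatial.transform import Rotation
        R=Rotation.from_quat(R,scalar_first=True).as_matrix()
    R=R.reshape(3,3)
    return (rays@R.T), np.array(im["xyz"],float)
def onplane(im,z):
    d,c=cloud(im); return c+d*((z-c[2])/d[...,2])[...,None]
def depthpts(im):
    d,c=cloud(im); P=c+d*im["z_map"][...,None]; P[im["z_map"]<=0]=np.nan; return P
def q(yaw):  # tool down, tool y (closing) axis at world angle yaw+90deg, x axis at yaw
    from scipy.spatial.transform import Rotation as Ro
    return (Ro.from_euler('z',yaw)*Ro.from_euler('x',np.pi)).as_quat(scalar_first=True)
E
python3 - <<'E'
from h import *
import pickle
ims={}
for n in ("scene","side","wrist"):
    im=get_image(n); ims[n]=im; cv2.imwrite(f"pics/{n}0.png",im["pixels"][...,::-1])
    print(n,im["xyz"],np.round(im["rotation"],3).tolist(),im["fx"],im["dist"])
    P=depthpts(im); print(np.nanmedian(P[...,2]))
pickle.dump(ims,open("ims.pkl","wb"))
print(robot.current_tool_rot(), robot.current_t())
E
```

```text
scene [ 1.24930228 -0.18289899  1.07883862] [-0.252, 0.746, 0.585, -0.193] 465.4537537633709 [-0.01235163  0.          0.          0.          0.        ]
0.00019495877356345837
side [0.04862741 0.90272726 0.77641696] [0.117, -0.204, 0.865, -0.444] 431.06641308985076 [-0.05859195  0.          0.          0.          0.        ]
0.0013311665446176235
wrist [0.64949384 0.0824502  0.37229135] [0.162, 0.987, -0.0, -0.001] 292.4562818566791 [-0.0359817  0.         0.         0.         0.       ]
-0.00031998916059769456
[-4.46634742e-04  7.07136118e-01  7.07077112e-01 -5.18719039e-04] 0.15
```

View pics/scene0.png

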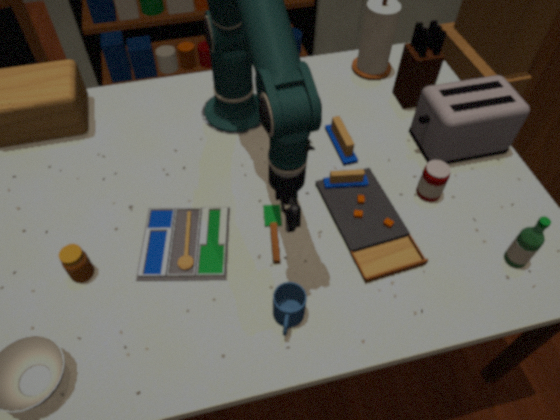

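View pics/side0.png

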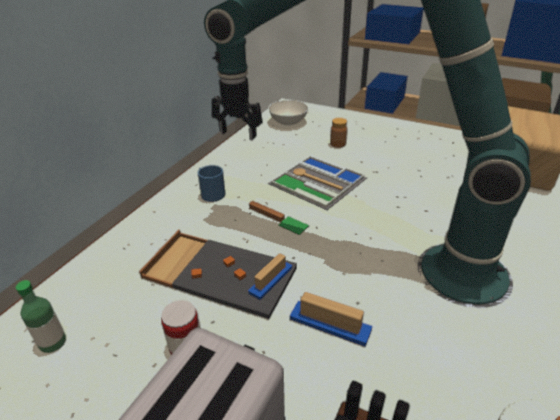

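Both views agree. In the scene picture the slab (320-425, 170-275) is on the robot's left with the small scraper at (347,180), toffees at about (361,199), (358,213) and (389,222), and the trough at (390,257). The spatula is at (274,232) with its blade towards the robot. The organiser (140-230, 205-278) has blue, spoon and green modules, left to right.

```bash
cat > m.py <<'E'
from h import *
import pickle
def comps(mask,minA=15):
    n,l,s,c=cv2.connectedComponentsWithStats(mask.astype(np.uint8)); return [(l==i) for i in range(1,n) if s[i,4]>=minA]
def rect(P):
    (c,sz,a)=cv2.minAreaRect(P[:,:2].astype(np.float32)*1000); 
    if sz[0]<sz[1]: sz=sz[::-1]; a+=90
    return np.round(c,1),np.round(sz,1),round((a+90)%180-90,1)
def masks(im):
    h=cv2.cvtColor(im["pixels"],cv2.COLOR_RGB2HSV).astype(int); H,S,V=h[...,0],h[...,1],h[...,2]
    return dict(blue=(H>105)&(H<125)&(S>150)&(V>40),green=(H>50)&(H<75)&(S>120)&(V>40),brown=(H>4)&(H<22)&(S>90)&(V>70),dark=(V<85)&(S<60))
def report(im,names=("blue","green","brown","dark"),minA=15,zmax=0.12):
    D=depthpts(im)
    for k,m in masks(im).items():
        if k not in names: continue
        for c in comps(m,minA):
            v,u=np.nonzero(c); z=D[c][:,2]; z=z[np.isfinite(z)]
            if len(z)<10 or np.median(z)>zmax: continue
            zt=np.median(z); P=onplane(im,zt)[c]
            if not(0.2<P[:,0].mean()<1.1 and abs(P[:,1].mean())<.6): continue
            print(k,"px",int(u.mean()),int(v.mean()),"n",c.sum(),"z %.3f [%.3f %.3f]"%(zt,*np.percentile(z,[5,95])),*rect(P))
E
python3 - <<'E'
from m import *
ims=pickle.load(open("ims.pkl","rb"))
for n in ims: print("==",n); report(ims[n],minA=25 if n!="wrist" else 60)
E
```

```text
== scene
blue px 340 148 n 229 z 0.015 [0.010 0.019] [253.1 298.6] [175.   44.4] 1.5
blue px 344 183 n 201 z 0.031 [0.025 0.035] [426.2 252.1] [130.2  35. ] 81.9
blue px 160 218 n 306 z 0.006 [0.003 0.010] [ 412.3 -298.1] [57.8 53. ] 76.4
blue px 154 252 n 587 z 0.007 [0.003 0.010] [ 520.7 -322.6] [127.9  39.7] -13.0
green px 271 214 n 263 z 0.007 [0.003 0.010] [475.3  14.9] [69.8 42.9] -10.1
green px 211 247 n 939 z 0.006 [0.003 0.010] [ 519.  -165.7] [205.4  59.7] -12.7
brown px 342 131 n 269 z 0.066 [0.062 0.070] [252.3 297.4] [138.3  28.3] 1.6
brown px 347 173 n 196 z 0.068 [0.063 0.071] [424.2 254.2] [100.2  22.3] 80.7
brown px 360 198 n 73 z 0.032 [0.018 0.036] [495.4 275. ] [31.2 23.1] -20.2
brown px 357 212 n 81 z 0.032 [0.020 0.036] [543.2 247.9] [29.9 24.7] 76.4
brown px 186 247 n 394 z 0.016 [0.009 0.019] [ 508.2 -226.2] [190.3  41.7] -16.6
brown px 388 221 n 81 z 0.033 [0.020 0.037] [593.2 319.8] [28.1 26.9] 32.5
brown px 274 241 n 245 z 0.022 [0.019 0.025] [574.2  -2.7] [120.8  19.8] -11.2
brown px 387 257 n 1928 z 0.005 [0.001 0.026] [683.4 287.3] [186.1  93. ] -85.3
br
[... 2252 characters left out ...]
 px 145 168 n 2100 z 0.005 [0.004 0.007] [472.1  16.8] [73.2 48.6] -10.0
green px 144 282 n 608 z 0.005 [0.004 0.007] [ 446.1 -150.8] [63.9 26.8] -13.0
green px 236 300 n 2174 z 0.005 [0.004 0.007] [ 574. -180.] [101.3  59.7] -13.0
brown px 314 2 n 398 z 0.015 [0.003 0.017] [691.5 194.8] [89.7  6.6] 0.3
brown px 221 184 n 1515 z 0.021 [0.020 0.023] [5.708e+02 1.000e-01] [123.1  19.3] -9.9
brown px 227 339 n 748 z 0.015 [0.013 0.016] [ 552.6 -234.8] [91.3 44. ] -24.5
dark px 147 13 n 5495 z 0.019 [0.006 0.021] [516.8 191.6] [258.3  32.4] 4.5
dark px 369 187 n 1173 z 0.041 [0.006 0.079] [754.6  -1.7] [81.8 54.9] 52.2
dark px 233 319 n 132 z 0.010 [0.008 0.013] [ 572.4 -210. ] [90.   4.3] -13.0
```

View pics/wrist0.png

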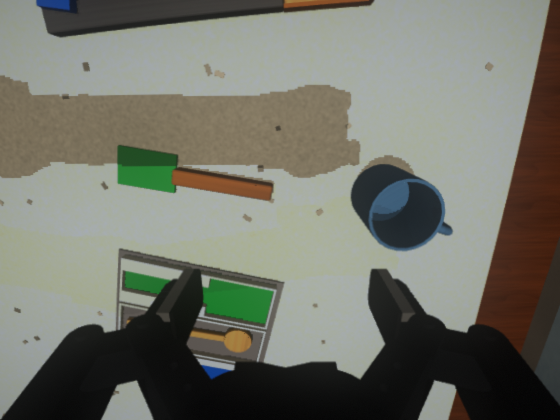

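The start wrist view gives the spatula well: the handle and blade centres are 100.1 mm apart, which matches the given sizes. It shows the blade at (147,168) and the handle at (221,184). Oblique views are biased by side faces, so I'll take overhead wrist looks over the organiser and then the slab.

```bash
python3 - <<'E'
from m import *
D=np.pi/180
for n,p in (("org",[.52,-.31,.26]),("slab",[.53,.19,.26])):
    robot.reach(p,q(90*D)); im=get_image("wrist"); pickle.dump(im,open(n+".pkl","wb"))
    cv2.imwrite(f"pics/{n}1.png",im["pixels"][...,::-1]); print("==",n,robot.current_t(),im["xyz"]); report(im,minA=150)
E
python3 -c "
import cv2,numpy as np
cv2.imwrite('pics/both1.png',cv2.resize(np.hstack([cv2.imread('pics/org1.png'),cv2.imread('pics/slab1.png')]),(800,300)))"
```

```text
== org 1.4667 [ 0.5206477  -0.22582648  0.37990568]
blue px 201 171 n 2374 z 0.005 [0.004 0.007] [ 413.  -296.6] [64.5 63.2] -12.8
blue px 284 190 n 3529 z 0.005 [0.004 0.007] [ 521.5 -321.7] [141.1  45.4] -13.0
green px 299 61 n 7877 z 0.005 [0.004 0.007] [ 521.1 -164. ] [213.9  64.6] -13.1
brown px 287 123 n 2172 z 0.015 [0.013 0.016] [ 502.1 -238.8] [189.2  41.9] -5.5
brown px 294 333 n 464 z 0.074 [0.069 0.078] [ 534.5 -499.3] [60.4 38.9] 5.0
brown px 295 355 n 804 z 0.099 [0.098 0.101] [ 533. -503.] [55.3 34.6] 13.3
dark px 234 69 n 904 z 0.002 [0.001 0.006] [ 508.3 -162.9] [218.9  86.8] -9.9
dark px 257 103 n 2819 z 0.005 [0.004 0.007] [ 503.  -237.7] [218.1  66.3] -12.4
dark px 294 145 n 2714 z 0.005 [0.004 0.007] [ 526.1 -261.5] [165.3  40.4] -9.2
dark px 264 156 n 412 z 0.003 [0.001 0.010] [ 493.9 -277.1] [221.5   4.1] -13.3
== slab 3.3333 [0.53049141 0.271198   0.37978761]
blue px 76 95 n 1747 z 0.016 [0.014 0.017] [257.4 302.2] [153.5  47.6] 1.6
blue px 196 115 n 1202 z 0.031 [0.030 0.033] [420.1 255.2] [129.1  35.6] 81.8
green px 246 292 n 1375 z 0.006 [0.004 0.007] [471.7  17.9] [73.8 49.2] -9.7
brown px 417 96 n 12513 z 0.003 [0.002 0.025] [695.5 284.7] [189.9 105.1] -85.5
brown px 340 66 n 484 z 0.033 [0.020 0.034] [590.9 320.2] [25.2 21. ] 35.8
brown px 35 86 n 2130 z 0.067 [0.063 0.069] [275.  301.7] [82.3 28. ] 1.4
brown px 177 127 n 1924 z 0.069 [0.066 0.070] [419.5 255.4] [98.4 20.8] 80.6
brown px 252 110 n 422 z 0.033 [0.020 0.034] [493.4 275.1] [24.8 21.1] -19.1
brown px 295 133 n 366 z 0.033 [0.032 0.034] [541.8 249.1] [23.7 19.7] 67.5
brown px 312 308 n 1020 z 0.021 [0.018 0.022] [569.5   2. ] [123.2  21.7] -10.1
dark px 279 103 n 27447 z 0.019 [0.018 0.021] [510.2 270. ] [257.3 177.8] 4.6
```

View pics/both1.png

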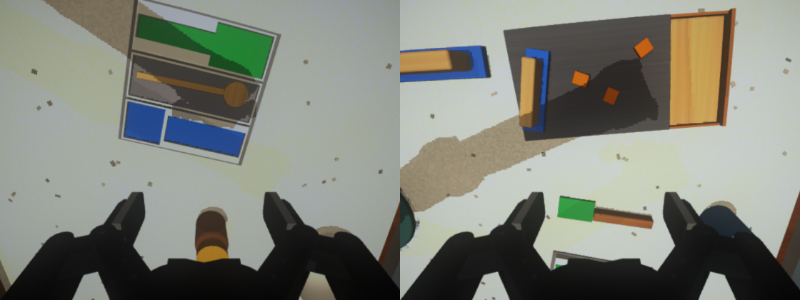

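Measured sizes match the given ones (slab 257×178, foot 129×36, ridge 98×21, bays 141×45 and 214×65 mm). In the combined view the wide green end is at right (245,50), which is +x, and the toffees are at (580,78), (611,95) and (644,47). Next I grasp and sweep.

```bash
python3 - <<'E'
from m import *
D=np.pi/180
y0=81*D; ys=94.6*D
O=np.array([.5105,.2705]); s=np.array([np.cos(4.6*D),np.sin(4.6*D)]); n=np.array([-s[1],s[0]])
pt=lambda a,b,z:np.r_[O+a*s+b*n,z]
effector.grip(.085)
robot.reach([.4198,.2553,.13],q(y0)); robot.movel([.4198,.2553,.064],feed=.12)
effector.grip(0.0,60); print("width",robot.current_gripper_width(),robot.current_grip_force())
p=np.array(robot.current_ee_pos()); print(p)
robot.movel(p+[0,0,.003],feed=.05)
robot.movel(pt(-.088,.008,p[2]+.003),rot=q(ys),feed=.05)
im=get_image("wrist"); cv2.imwrite("pics/g.png",im["pixels"][...,::-1])
r=robot.movel(pt(.134,.008,p[2]+.003),feed=.09,f_stop=25); print("stop",r,robot.current_ee_pos(),robot.current_gripper_width(),robot.current_t())
im=get_image("scene"); pickle.dump(im,open("sw.pkl","wb")); report(im,("brown","blue"),30)
cv2.imwrite("pics/sw.png",cv2.resize(im["pixels"][140:300,260:460,::-1],None,fx=3,fy=3))
E
```

```text
width 0.01902968454105682 60.10008752346039
[0.42008537 0.25550707 0.06439877]
stop False [0.64315674 0.28931556 0.06746878] 0.019080119062103662 9.0167
blue px 340 148 n 232 z 0.015 [0.011 0.020] [253.1 298.6] [175.1  44.4] 1.5
blue px 160 218 n 310 z 0.006 [0.003 0.010] [ 412.4 -297.8] [58.4 53. ] 76.4
blue px 154 252 n 593 z 0.007 [0.003 0.010] [ 520.6 -322.7] [127.9  40. ] -13.0
blue px 379 242 n 204 z 0.035 [0.028 0.039] [659.1 284. ] [131.4  35.9] 81.1
brown px 342 131 n 272 z 0.066 [0.061 0.071] [256.6 297.2] [146.2  28.7] 1.6
brown px 186 247 n 392 z 0.015 [0.009 0.019] [ 505.5 -237.1] [191.2  42.1] -8.1
brown px 274 241 n 245 z 0.022 [0.019 0.026] [574.6  -2.5] [121.1  17.9] -9.5
brown px 377 233 n 124 z 0.072 [0.065 0.076] [650.1 259.7] [48.8 25.7] 87.5
brown px 386 259 n 1567 z 0.005 [0.001 0.027] [683.9 287.4] [186.5  92.1] -85.9
brown px 71 255 n 466 z 0.100 [0.073 0.103] [ 549.  -509.2] [76.5 55.6] 21.3
```

View pics/sw.png

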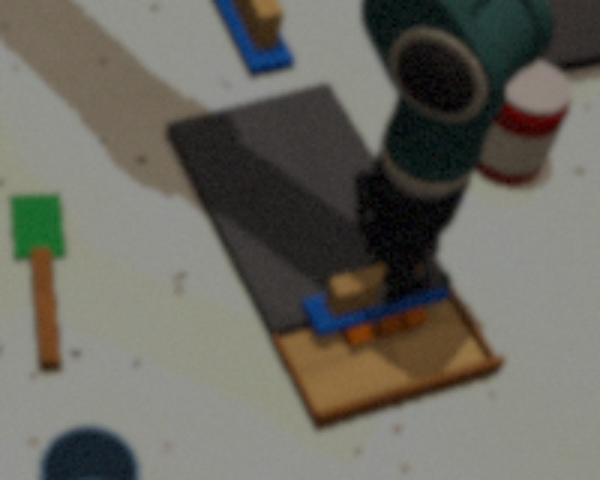

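The foot is past the slab edge and the three toffees sit in front of it at (360-425, 325). I'll lift, then check them.

```bash
python3 - <<'E'
from m import *
p=np.array(robot.current_ee_pos())
robot.movel(p+[-.01,0.01,.08],feed=.15)
for nm in("scene","side"):
    im=get_image(nm); Dp=depthpts(im); h=cv2.cvtColor(im["pixels"],cv2.COLOR_RGB2HSV).astype(int)
    m=(h[...,0]<14)&(h[...,1]>190)&(h[...,2]>60)&(Dp[...,0]>.6)&(Dp[...,0]<.78)&(Dp[...,1]>.18)&(Dp[...,1]<.4)
    O=np.array([.5105,.2705]); a=4.6*np.pi/180; s=np.array([np.cos(a),np.sin(a)])
    for c in comps(m,15):
        P=Dp[c]; d=P[:,:2].mean(0)-O; print(nm,c.sum(),"slab xy",np.round([d@s,d@[-s[1],s[0]]],3),"z",np.percentile(P[:,2],[5,50,95]).round(3))
    if nm=="scene": cv2.imwrite("pics/l.png",cv2.resize(im["pixels"][180:300,300:460,::-1],None,fx=4,fy=4))
print(robot.current_t())
E
```

```text
scene 20 slab xy [0.156 0.031] z [0.02  0.027 0.031]
scene 75 slab xy [ 0.154 -0.008] z [0.012 0.023 0.029]
9.8583
```

View pics/l.png

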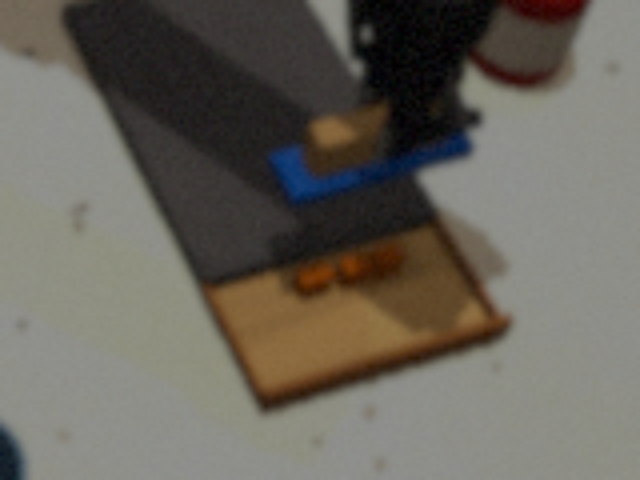

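All three toffees lie in the trough at (315,278), (352,268) and (388,262), about 25 mm past the slab's end. Next I place the scraper.

```bash
python3 - <<'E'
from m import *
D=np.pi/180
p=np.array(robot.current_ee_pos()); robot.movel(p+[0,0,.1],feed=.2)
b=np.array([.5215,-.3217])
sol={y:planner.solve_ik(np.r_[b,.15],q(y*D)) for y in (-13,167)}
j=np.array(robot.current_joints()); sol={y:v for y,v in sol.items() if v is not None}
y=min(sol,key=lambda k:np.abs(np.array(sol[k])-j).max()); print(y,np.round(sol[y],2))
robot.reach(np.r_[b,.15],q(y*D)); robot.hold(.2)
robot.movel(np.r_[b,.075],feed=.15)
im=get_image("wrist"); pickle.dump(im,open("pre.pkl","wb")); report(im,("blue","brown"),100)
r=robot.movel(np.r_[b,.0495],feed=.03,f_stop=6); print(r,robot.current_ee_pos(),robot.current_contact_force(),robot.current_t())
cv2.imwrite("pics/pre.png",get_image("wrist")["pixels"][...,::-1])
E
```

```text
-13 [ 0.27  0.53  0.3   1.8  -0.2   0.84 -1.13]
blue px 280 173 n 4612 z 0.042 [0.005 0.043] [ 556.2 -328.7] [73.7 38.2] -13.0
blue px 308 349 n 230 z 0.042 [0.005 0.107] [ 456.9 -322.8] [28.5  5.4] -11.7
blue px 261 348 n 224 z 0.042 [0.005 0.103] [ 463.2 -292. ] [26.9  4.7] -14.5
brown px 156 211 n 4802 z 0.015 [0.013 0.016] [ 543.  -233.7] [114.6  42.8] -21.6
brown px 285 273 n 7407 z 0.080 [0.075 0.081] [ 529.4 -323.5] [96.4 19.1] -13.1
True [ 0.52119576 -0.32152181  0.05046879] [-0.60432138 -0.0163855   4.55177945] 14.4417
```

View pics/pre.png

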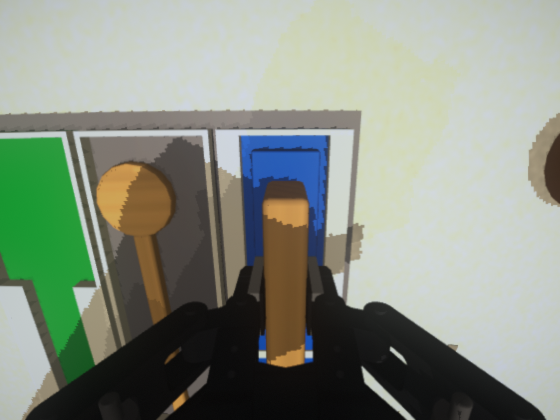

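Contact came at the predicted height, and the foot lies inside the blue cell (250-325, 150-330) with a gap on every visible side. I'll release, then pick the spatula.

```bash
python3 - <<'E'
from m import *
D=np.pi/180
effector.grip(.03); robot.hold(.1); effector.grip(.06)
p=np.array(robot.current_ee_pos()); robot.movel(p+[0,0,.09],feed=.12)
robot.movel(p+[0,0.01,.2],feed=.25)
im=get_image("wrist"); pickle.dump(im,open("post.pkl","wb")); report(im,("blue","brown","green"),100)
# spatula: IK choice for both ends
y0=170.2; g=np.array([.5425,.0050]); b=np.array([.5211,-.1640]); bay=-13.05*D
j=np.array(robot.current_joints())
for yy in (y0,y0-180):
    a=planner.solve_ik(np.r_[g,.15],q(yy*D)); c=planner.solve_ik(np.r_[b,.15],q((yy+180-3.25)*D)); print(yy,None if a is None else np.round(a,2),None if c is None else np.round(c,2))
print(robot.current_t())
E
```

```text
blue px 292 166 n 2109 z 0.016 [0.004 0.018] [ 523.5 -320.8] [135.6  44.9] -13.1
blue px 292 257 n 1851 z 0.005 [0.004 0.007] [ 412.1 -295.5] [64.5 60.5] 76.9
blue px 3 410 n 153 z 0.013 [0.005 0.016] [231. 274.] [57.8 18.6] -33.7
green px 173 182 n 5454 z 0.005 [0.004 0.006] [ 521.4 -163.2] [211.9  62.9] -13.1
green px 71 263 n 1456 z 0.005 [0.004 0.006] [472.4  15.1] [73.9 49.4] -9.6
brown px 490 136 n 3697 z 0.099 [0.071 0.100] [ 539.2 -505.4] [75.1 55.3] 71.4
brown px 226 183 n 1926 z 0.015 [0.013 0.016] [ 505.4 -225.9] [189.2  42. ] -16.8
brown px 294 185 n 1436 z 0.055 [0.054 0.056] [ 521.7 -321.6] [98.3 17.9] -12.9
brown px 40 197 n 1348 z 0.021 [0.019 0.022] [570.7  -2.6] [122.6  20. ] -9.6
170.2 [ 0.83  0.92 -1.33  1.9   0.98  1.19  0.53] [ 0.03  0.43  0.27  1.96 -0.16  0.77 -1.41]
-9.800000000000011 [-0.24  0.42  0.21  1.96 -0.12  0.77 -1.7 ] [ 0.53  0.46 -0.35  1.92  0.22  0.8   1.4 ]
16.8
```

The ridge is measured at (521.7,-321.6), top z 55 mm, so the scraper is placed to within 1 mm. Next is the spatula.

```bash
python3 - <<'E'
from m import *
D=np.pi/180
g=np.array([.5425,.0047]); y0=-9.8; effector.grip(.06)
robot.reach(np.r_[g,.12],q(y0*D)); robot.movel(np.r_[g,.033],feed=.12)
effector.grip(0.0,60); print("w",robot.current_gripper_width(),robot.current_grip_force(),robot.current_ee_pos())
z0=robot.current_ee_pos()[2]; g=np.array(robot.current_ee_pos())[:2]
robot.movel(np.r_[g,.18],feed=.2)
u=np.array([np.cos(-13.05*D),np.sin(-13.05*D)]); b=np.array([.5212,-.1638])-.009*u
robot.reach(np.r_[b,.16],q(166.95*D)); robot.movel(np.r_[b,z0+.03],feed=.15); robot.hold(.1)
im=get_image("wrist"); report(im,("green","brown"),100)
cv2.imwrite("pics/sp.png",im["pixels"][...,::-1])
im=get_image("scene"); report(im,("green","brown"),60)
print(robot.current_gripper_width(),robot.current_ee_pos(),robot.current_joints(),robot.current_t())
E
```

```text
w 0.01809266154113454 59.84982132911682 [0.54299434 0.00482861 0.03391458]
green px 276 147 n 2465 z 0.005 [0.004 0.006] [ 468.8 -152.8] [108.7  33.4] -13.0
green px 284 347 n 1817 z 0.037 [0.036 0.090] [ 566.8 -174. ] [40.9 34.6] -13.1
brown px 284 206 n 9089 z 0.052 [0.051 0.053] [ 485.1 -155.3] [122.5  18.9] -13.1
brown px 169 199 n 4120 z 0.014 [0.009 0.015] [ 475.2 -225.3] [135.4  13. ] -11.0
brown px 24 324 n 4867 z 0.055 [0.036 0.056] [ 511.3 -311.5] [120.3  31.9] -27.5
green px 211 257 n 631 z 0.037 [0.005 0.041] [ 579.3 -174.9] [117.2  56.9] -13.3
brown px 342 131 n 267 z 0.066 [0.061 0.070] [252.4 297.2] [138.2  28.5] 1.6
brown px 185 250 n 374 z 0.016 [0.008 0.020] [ 517.9 -238.8] [166.5  42.1] -8.1
brown px 152 243 n 248 z 0.056 [0.047 0.059] [ 526.6 -320.7] [96.9 21.1] -13.1
brown px 387 257 n 1895 z 0.006 [0.001 0.027] [683.7 287.1] [186.1  92.5] -85.5
brown px 71 256 n 471 z 0.099 [0.072 0.103] [ 549.1 -509.7] [76.5 54.7] 21.3
0.018235120880550244 [ 0.51311455 -0.1620191   0.0649337 ] [ 0.50068627  0.5835339  -0.32237451  1.9808052   0.30490777  0.62149804
  1.32156769] 24.125
```

View pics/sp.png

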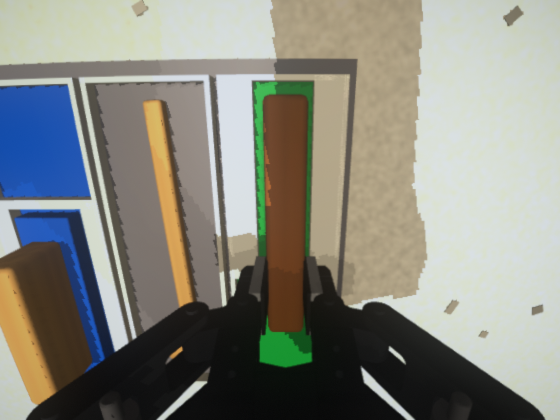

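The measured handle centre (485.1,-155.3) matches the expected (484.7,-155.3), and the handle hangs centred over the green slot. Lowering.

```bash
python3 - <<'E'
from m import *
p=np.array(robot.current_ee_pos())
r=robot.movel([p[0]-.0005,p[1],.0385],feed=.03,f_stop=5); print(r,robot.current_ee_pos(),robot.current_contact_force())
effector.grip(.026); robot.hold(.1); effector.grip(.05)
p=np.array(robot.current_ee_pos()); robot.movel(p+[0,0,.08],feed=.12); robot.movel(p+[0,0,.2],feed=.25)
im=get_image("wrist"); report(im,("blue","green","brown"),150); cv2.imwrite("pics/f1.png",im["pixels"][...,::-1])
robot.reach([.53,.12,.3],q(np.pi/2)); im2=get_image("wrist")
cv2.imwrite("pics/fin.png",cv2.resize(np.hstack([im["pixels"],im2["pixels"]])[...,::-1],(800,300)))
D=depthpts(im2);h=cv2.cvtColor(im2["pixels"],cv2.COLOR_RGB2HSV).astype(int)
O=np.array([.5105,.2705]);a=4.6*np.pi/180;s=np.array([np.cos(a),np.sin(a)])
m=(D[...,2]>.012)&(D[...,2]<.06)&(abs((D[...,:2]-O)@s-.175)<.04)&(abs((D[...,:2]-O)@[-s[1],s[0]])<.085)
for c in comps(m,30):
    P=D[c]; d=np.median(P[:,:2],0)-O; print("toffee?",c.sum(),np.round([d@s-.175,d@[-s[1],s[0]]],3),np.percentile(P[:,2],[5,95]).round(3))
print(robot.current_t())
E
```

```text
True [ 0.51224931 -0.16191753  0.03991772] [-0.99481494 -0.35685365  4.82221003]
blue px 154 131 n 2969 z 0.005 [0.004 0.007] [ 413.6 -297.6] [65.3 62. ] -13.4
blue px 168 206 n 1340 z 0.017 [0.005 0.018] [ 518.7 -316.8] [133.1  42.5] -12.8
green px 284 214 n 4002 z 0.009 [0.004 0.012] [ 519.6 -164.7] [211.4  64. ] -12.8
brown px 285 160 n 1746 z 0.027 [0.026 0.028] [ 483.8 -155.4] [121.7  18.5] -13.6
brown px 228 200 n 1959 z 0.014 [0.012 0.016] [ 503.2 -224.8] [188.6  41.7] -16.5
brown px 150 230 n 1408 z 0.055 [0.053 0.056] [ 518.3 -319. ] [98.5 20. ] -13.1
brown px 13 281 n 520 z 0.073 [0.068 0.078] [ 538.5 -493. ] [61.  26.6] -16.0
toffee? 332 [-0.024  0.034] [0.015 0.028]
toffee? 295 [-0.025  0.009] [0.015 0.028]
toffee? 308 [-0.027 -0.019] [0.015 0.024]
28.7333
```

View pics/fin.png

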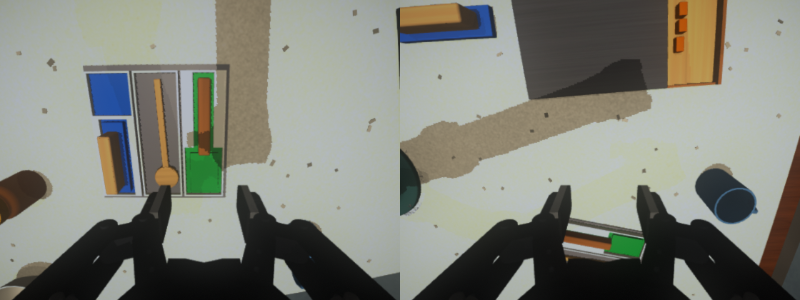

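The final views show the spatula flat in the green bay (205,120) with its blade in the wide end, and the scraper standing in the blue bay (115,155). The three toffees are in the trough at (680,10-45). I'm handing in.

```bash
python3 -c "
from rig import robot
print(robot.close_job())"
```

```text
the job is handed in; nothing more can be done
None
```

The job is handed in at about 29 s: by my last measurements all three toffees are in the trough, the scraper stands in the blue bay and the spatula lies in the green bay, each about 1–4 mm from centre; no verdict was returned.

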